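# Pump up the board clamp

## Robot

A 6-joint arm with a two-finger parallel gripper is mounted at the origin on the work surface. World frame = base frame: x ahead of the robot, y to its left, z up, the work surface at z = 0. Lengths are in m, angles in rad, forces in N, time in s.
With the tool pointing down it reaches from about 0.25 to 0.775 m from the base axis. Payload 4 kg.
Tool frame: the origin (TCP) lies on the centre line of the jaws, within the pads' length; the fingertips stand 17 mm ahead of it and the grasp point (between the pads) lies 2 mm behind it; z points along the fingers, y is the line along which they close (so a half turn about z gives the same grasp; the last joint's range is limited). The gripper opens to 94 mm and grips with 3 to 60 N. Pads are 16 mm wide; open, the fingers measure 119 mm over their backs; the gripper's body (75 mm by 177 mm) begins 78 mm behind the grasp point.
Start: joints at [1.24, 0.087, 1.371, -0, 1.684, -0.103], TCP at [0.124, 0.536, 0.2] pointing down, gripper open.
Joint ranges: [-3.1, 3.1], [-0.76, 2.03], [0.27, 2.55], [-1.08, 4.22], [0.17, 2.65], [-2.57, 2.57]. Speed limits (rad/s): [2.79, 2.79, 3.14, 3.14, 3.14, 3.14].

## Interface

Orientations are given as [roll, pitch, yaw] about the fixed x, y, z axes, in that order (R = Rz(yaw) Ry(pitch) Rx(roll)).
In Python, from bench import robot gives the robot as it stands.
- The arm moves only by the tool servo_tool, never from a script. Its argument "plan" is a list of rows, each a list of 7 numbers: the shift along the tool's x, y, z normalised to -1 to 1, where 1 is 0.1 m, then the turn, a rotation vector about the tool's x, y, z normalised to -1 to 1, where 1 is pi/2 rad, then the finger opening in mm, from 0 to 94. In form: [[x, y, z, ax, ay, az, gripper], ...]. A call has 1 to 12 rows; each row is the pose to reach, as a shift and turn from the pose commanded when the call began, along the tool's axes at that moment; what a row does not reach only later rows make up. A row lasts 1/12 s, in which the tool goes at most 41.7 mm and 7.16 degrees, less where a joint would pass 70% of its speed; a pose out of reach is approached as far as the arm can. A call with a number of a shift or a turn outside -1 to 1 is refused whole. A call with a gripper value outside its range is refused whole. The fingers move at their own pace and stop on an object; the grip force is fixed at half the most. Time passes only in rows, so rows that repeat a pose let the fingers close. It gives the time, the measured TCP pose, the force, the opening and the grip force at its end, in the units of the state.
- robot.get_obs(): the state, without advancing time (a new reading comes with each control period).
- robot.snapshot(name): name is "scene" or "top" or "wrist"; returns the picture (384x512x3 uint8, red, green, blue); there is no depth.
- robot.camera_params(name): a dict with "camera_matrix" (3x3 intrinsics, pixels), "rvec" (rotation vector, rad) and "tvec" (3), from world to camera coordinates, as OpenCV has them; the wrist camera has in their place "tool_from_camera" (4x4, takes a point from camera to tool coordinates, whose origin is the TCP and whose axes are the flange's). Camera axes: x right, y down, z forward; pixel columns grow to the right and rows downward; lengths in m; the calibration is good to about 2 mm. The wrist camera is an equidistant fisheye: a pixel r from the principal point sees the ray r / f radians off the axis. A picture is of the moment at which its call begins: read the wrist's pose just before it. camera_params takes no time and is no camera call.
- robot.close_job(): hands the job in; it is judged then, once.
Trained networks look in the newest picture that a camera, given by its name, has taken for a name from the list of things; names that differ only in an ending like _2 or _b are one class to them, and where a whole thing is asked for, a point or a joint stands for the part that bears it (a point fixed in the world has none). Each returns a list of dicts, best first, with "conf" (0 to 1); they miss things now and then, are a little off and sometimes report something else, mostly with a low value. They report only what shows in the picture. A call takes as long as a camera call. They do not tell look-alikes from the thing itself.
- robot.find_in(thing, camera): "extent" ([centre column, centre row, width, height] in pixels, round what is visible of it).
The state is a dict: "time": time; "joint_positions": joint angles; "qvel": joint speeds; "joint_torque": joint torques, N m; "tool_pos": TCP position; "ee_rot": TCP orientation; "wrist_force": force on the tool from outside, world axes, zero at the start; "wrist_torque": the same for the moment, N m; "width": finger opening in m; "finger_force": force on a finger pad.
Only numpy, scipy, OpenCV 4.12 (cv2) and the standard library are available. Lean on these libraries where they do the work, as an engineer would, in place of code of your own. Each camera call takes 0.05 s, during which the arm holds its last target. There are 200 camera calls.

## Task

On the repair bench stands an air clamp that holds a circuit board: push its black mushroom knob down with the fingertips and let it spring back up, again and again, until the steel indicator pin beside it has popped fully out. Then let the knob come all the way up and move clear. Only press the knob: do not pull it up, do not touch the pin, and leave the screwdriver, the jar and the solder spool where they are.

Things in the scene. Friction and masses are not known exactly. Their poses are not given: they have to be found in the camera images.
- pump: the air clamp, fixed: aluminium base 170 (x) by 230 (y) by 20 mm, origin at the centre of its underside, z up. On it: a grey round pump tower (50 mm wide, 115 mm high, axis at x -35, y -60 mm), a brass collar (28 mm wide, top 60 mm above the bench, axis at x -45, y +50 mm) round the indicator pin, and along the +x side two steel rails with a white LED board (top of LEDs 58 mm above the bench).
- knob: the pump's plunger: a black mushroom knob, 54 mm diameter (flat top 46 mm across), 14 mm thick, on an 18 mm steel stem out of the tower. Origin on the pump axis at the level of the tower's top when the knob is up; its z axis is up.
- knob_top (a point): centre of the knob's flat top; moves with the knob. 153 mm above the bench when up, 135 mm when pressed right down.
- plunger_travel (a joint): how far the knob is pressed, m: 0 sprung up, 0.018 down on its stop, negative if pulled up. Right down takes about 11 N, plus about 4 N while it drives the pin. It springs back in about 0.3 s. A stroke counts only if it goes nearly right down (over 0.015) and comes up nearly all the way (below 0.002) first; each raises the pin about 6.6 mm during the push, and the pin does not fall back.
- pin: the indicator pin: a steel pin of 14 mm diameter standing upright in the brass collar, origin on its axis at the level of the collar's top when the pin is fully in; its z axis is up.
- pin_top (a point): centre of the pin's tip; moves with the pin. 3 mm above the collar (63 mm above the bench) fully in, about 39 mm above the collar when fully out. A dark ring round the pin then shows clear above the collar.
- pin_travel (a joint): how far the pin is out, m: 0 in, 0.036 where the last full stroke leaves it (fully out; from 0.0325 it counts as fully out). It starts between 0 and 0.012, so three to six full strokes are needed; further strokes do no harm.
- screwdriver_mid (a point): a loose screwdriver lying on the bench, 170 mm long, handle 26 mm thick; the point lies half-way along it, 13 mm above the bench. Leave it alone.
- flux_jar_mid (a point): a loose upright flux jar, 48 mm diameter, 55 mm high; the point is its centre. Leave it alone.
- solder_spool_mid (a point): a loose solder spool standing on its flange, 54 mm diameter, 42 mm high; the point is its centre. Leave it alone.
Mind the look-alikes: they are no part of the job. There is more than one size of the part that bears solder_spool_mid; the job needs the largest.

How it is judged:
On the way, in this order (a step that is already met when the one before it is completed fails the run):
1. the knob is pressed nearly right down by the fingers (value of joint plunger_travel above 0.014 m and contact force between the fingers and knob above 1 N), for 0.05 s.
2. the knob is let up again, the pin not yet fully out (value of joint plunger_travel below 0.004 m and value of joint pin_travel below 0.031 m), for 0.05 s.
3. the pin is fully out (value of joint pin_travel above 0.0325 m), for 0.2 s.
At the end, for the whole second after the job is handed in: The pin is out by at least 32.5 mm of its 36 mm travel, the knob is back up within 3 mm of its rest position, and the screwdriver, jar and spool lie within 30 mm of where they were (value of joint pin_travel above 0.0325 m and value of joint plunger_travel between -0.003 and 0.003 m and not (distance of any of screwdriver_mid, flux_jar_mid, solder_spool_mid from where it was at the start of the episode above 0.03 m) and not (height (world z) of screwdriver_mid above 0.035 m or height (world z) of flux_jar_mid above 0.05 m or height (world z) of solder_spool_mid above 0.043 m)); the robot touches nothing.
It fails at once if the knob is pulled up over 6 mm above rest (value of joint plunger_travel below -0.006 m).
It fails at once if the pin is touched with over 1 N (contact force between any of the arm, the fingers and pin above 1 N).
It fails at once if a loose thing is lifted (height (world z) of screwdriver_mid above 0.035 m or height (world z) of flux_jar_mid above 0.05 m or height (world z) of solder_spool_mid above 0.043 m).
It fails at once if a loose thing is moved over 30 mm (distance of any of screwdriver_mid, flux_jar_mid, solder_spool_mid from where it was at the start of the episode above 0.03 m).
It also fails if it takes over 51 s, if anything falls off the work surface, if the arm or the gripper's body presses on something with over 40 N, if the wrist force passes 120 N, or if a joint passes its speed limit or range.

## Working session

There is one attempt and no reset: what is moved stays moved. The work goes in short steps, Python scripts to look and compute and a tool call to move; the robot and the scene stay as the last step left them, time stands still between calls to the robot, and variables do not carry over. Pictures are saved under pics/ and viewed, at most 10 in all, crops included, and the job is handed in when it is done.

Besides the shell and the picture viewer there is one more tool, called after "Call:" as name([rows], argument=value, ...), one row to a line, values as JSON. servo_tool: Moves the arm, as the interface text tells. Scaled input: -1 to 1 covers 0.1 m each way for a shift and pi/2 rad each way for a turn. Its arguments: {"type":"object","properties":{"plan":{"type":"array","items":{"type":"array","items":{"type":"number"}}}},"required":["plan"]}

```bash
mkdir -p pics
python3 - <<'E'
from bench import robot
import cv2,numpy as np
o=robot.get_obs();print(o['time'],o['tool_pos'],o['ee_rot'],o['width'])
ims=[]
for c in('scene','top'):
    im=robot.snapshot(c);ims.append(im)
    for t in('knob','pump','pin','screwdriver_mid','flux_jar_mid','solder_spool_mid'):
        print(c,t,[(np.round(d['extent']).tolist(),round(d['conf'],2)) for d in robot.find_in(t,c)[:4]])
    cv2.imwrite(f'pics/{c}0.png',im[...,::-1])
E
```

```text
0.0 [0.1240497  0.53524308 0.19861134] [-3.13940772e+00 -2.11039985e-04  2.91372588e+00] 0.09371268078491524
scene knob [([190.0, 133.0, 21.0, 15.0], 0.58), ([223.0, 219.0, 18.0, 24.0], 0.45)]
scene pump [([193.0, 173.0, 85.0, 99.0], 0.6)]
scene pin []
scene screwdriver_mid [([143.0, 202.0, 33.0, 37.0], 0.69), ([192.0, 135.0, 16.0, 21.0], 0.44)]
scene flux_jar_mid [([173.0, 149.0, 16.0, 17.0], 0.56), ([192.0, 172.0, 89.0, 96.0], 0.38)]
scene solder_spool_mid [([221.0, 219.0, 18.0, 24.0], 0.83), ([201.0, 244.0, 21.0, 25.0], 0.63), ([246.0, 234.0, 20.0, 16.0], 0.53)]
top knob [([346.0, 220.0, 21.0, 18.0], 0.69)]
top pump [([326.0, 202.0, 91.0, 84.0], 0.8)]
top pin [([324.0, 201.0, 91.0, 85.0], 0.48)]
top screwdriver_mid [([358.0, 159.0, 31.0, 16.0], 0.63)]
top flux_jar_mid [([373.0, 230.0, 19.0, 14.0], 0.66)]
top solder_spool_mid [([243.0, 164.0, 16.0, 16.0], 0.59), ([272.0, 169.0, 14.0, 20.0], 0.55), ([271.0, 138.0, 16.0, 15.0], 0.52)]
```

```bash
cat > h.py <<'E'
from bench import robot
import cv2,numpy as np
def ray(c,uv):
    p=robot.camera_params(c);R,_=cv2.Rodrigues(np.array(p['rvec'],float));t=np.array(p['tvec'],float).ravel()
    d=R.T@np.linalg.inv(np.array(p['camera_matrix']))@[uv[0],uv[1],1.];return -R.T@t,d
def at_z(c,uv,z):
    o,d=ray(c,uv);return o+d*(z-o[2])/d[2]
E
python3 - <<'E'
from h import *
print('knob top',at_z('top',(346,220),.148),'scene',at_z('scene',(190,133),.146))
print('pump',at_z('top',(326,202),.03))
print('screw',at_z('top',(358,159),.013),'jar',at_z('top',(373,230),.03))
for s in((243,164),(272,169),(271,138)):print('spool',at_z('top',s,.03))
print('cams',ray('top',(256,192))[0],ray('scene',(256,192))[0])
a=cv2.imread('pics/top0.png')[100:280,200:420];b=cv2.imread('pics/scene0.png')[90:270,110:330]
cv2.imwrite('pics/both.png',np.vstack([cv2.resize(x,(733,600))[:,:] for x in (a,)]))
cv2.imwrite('pics/sc.png',cv2.resize(b,(733,600)))
E
```

```text
knob top [ 0.55627215 -0.19877407  0.148     ] scene [ 0.56648296 -0.19163689  0.146     ]
pump [ 0.60944646 -0.16340297  0.03      ]
screw [ 0.73907905 -0.26568451  0.013     ] jar [ 0.52471256 -0.30171889  0.03      ]
spool [0.72547199 0.08234734 0.03      ]
spool [ 0.70963925 -0.00393927  0.03      ]
spool [ 0.80278047 -0.00217546  0.03      ]
cams [0.56727587 0.06258768 1.47996591] [1.41162401 0.51928043 0.87649522]
```

View pics/both.png

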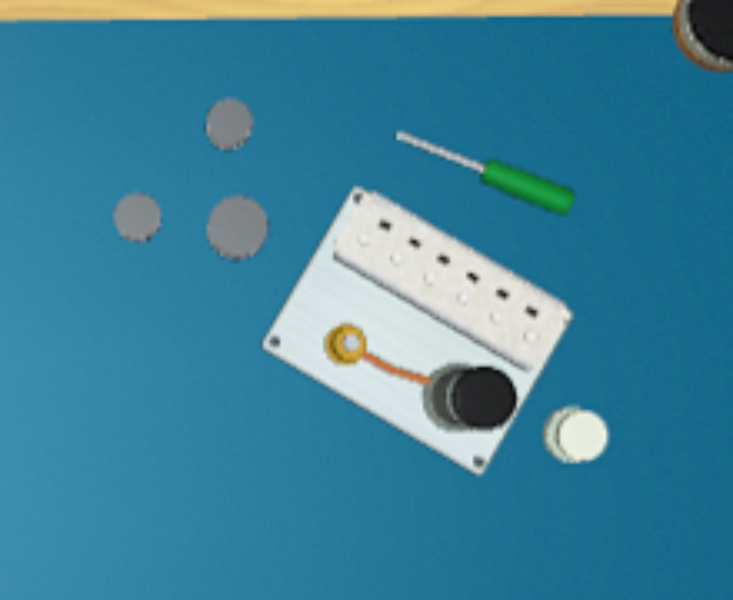

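View pics/sc.png

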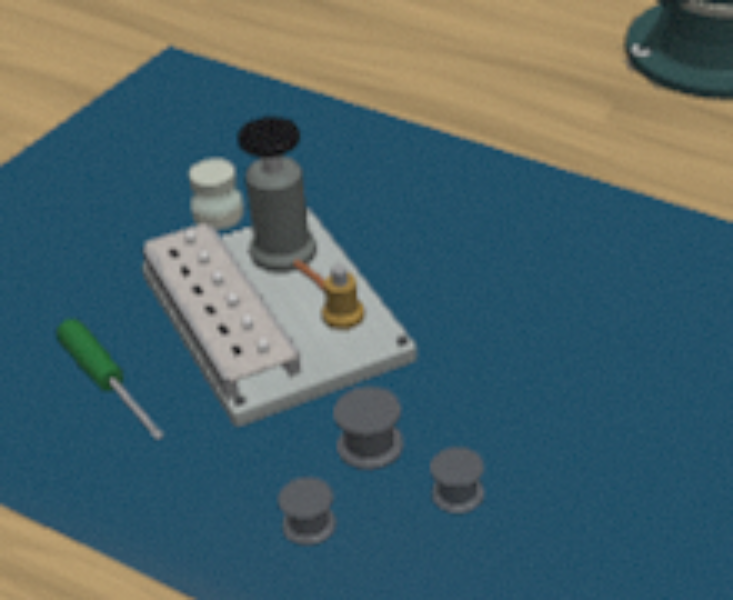

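The top view shows the black knob at crop (483,398), which is full-frame (345,219). The brass collar and pin sit away from it at crop (347,344), and the jar is beside it at (580,435). The scene view agrees, with the knob at crop (269,136). Next I'll triangulate the knob from dark-pixel masks.

Run:
```python
from h import *
R=[]
for c,(u,v) in(('top',(345,219)),('scene',(190,131))):
    im=cv2.imread(f'pics/{c}0.png');m=(im.max(2)<45).astype(np.uint8)
    n,l,s,ce=cv2.connectedComponentsWithStats(m);k=l[v,u];print(c,k,s[k],ce[k]);R.append(ray(c,ce[k]))
A=0;b=0
for o,d in R:
    d=d/np.linalg.norm(d);P=np.eye(3)-np.outer(d,d);A=A+P;b=b+P@o
print('knob',np.linalg.solve(A,b));
for o,d in R:print(o+d*(.147-o[2])/d[2])
o=robot.get_obs();T,_=cv2.Rodrigues(np.zeros(3))
from scipy.spatial.transform import Rotation as Q
p=np.linalg.solve(A,b);p[2]=.2
print('tool shift',Q.from_euler('xyz',o['ee_rot']).inv().apply(p-o['tool_pos']))
```

```text
top 12 [337 210  18  18 249] [345.46987952 218.67068273]
scene 86 [182 126  18  11 160] [190.24375 130.8125 ]
knob [ 0.55944284 -0.19671027  0.14785667]
[ 0.55990519 -0.19759616  0.147     ]
[ 0.55812792 -0.19672813  0.147     ]
tool shift [-5.89409636e-01 -6.15314214e-01 -2.33381501e-04]
```

Call:
servo_tool([
  [-0.25,-0.25,0,0,0,0,0],
  [-0.5,-0.5,0,0,0,0,0],
  [-0.75,-0.75,0,0,0,0,0],
  [-1,-1,0,0,0,0,0],
  [-1,-1,0,0,0,0,0],
])

```text
time: 1.12
tool_pos: [0.2015, 0.412, 0.2003]
ee_rot: [-3.141, 0.003, 2.909]
wrist_force: [1.2, -0.1, 0.0]
width: 0.064
finger_force: 0.0
```

Call:
servo_tool([
  [-0.25,-0.25,0,0,0,0,0],
  [-0.5,-0.5,0,0,0,0,0],
  [-0.75,-0.75,0,0,0,0,0],
  [-1,-1,0,0,0,0,0],
  [-1,-1,0,0,0,0,0],
])

```text
time: 1.53
tool_pos: [0.2765, 0.2922, 0.2002]
ee_rot: [-3.141, 0.003, 2.907]
wrist_force: [0.1, -0.2, 0.3]
width: 0.0308
finger_force: 0.0
```

Call:
servo_tool([
  [-0.25,-0.25,0,0,0,0,0],
  [-0.5,-0.5,0,0,0,0,0],
  [-0.75,-0.75,0,0,0,0,0],
  [-1,-1,0,0,0,0,0],
  [-1,-1,0,0,0,0,0],
])

```text
time: 1.95
tool_pos: [0.3513, 0.1722, 0.1999]
ee_rot: [-3.14, 0.002, 2.906]
wrist_force: [0.5, 0.5, 0.4]
width: 0.0006
finger_force: 0.0
```

Call:
servo_tool([
  [-0.25,-0.25,0,0,0,0,0],
  [-0.5,-0.5,0,0,0,0,0],
  [-0.75,-0.75,0,0,0,0,0],
  [-1,-1,0,0,0,0,0],
  [-1,-1,0,0,0,0,0],
])

```text
time: 2.37
tool_pos: [0.4259, 0.0527, 0.1994]
ee_rot: [-3.14, 0.001, 2.908]
wrist_force: [0.0, -0.2, -0.4]
width: 0.0004
finger_force: 0.0
```

Call:
servo_tool([
  [-0.25,-0.25,0,0,0,0,0],
  [-0.5,-0.5,0,0,0,0,0],
  [-0.75,-0.75,0,0,0,0,0],
  [-1,-1,0,0,0,0,0],
  [-1,-1,0,0,0,0,0],
])

```text
time: 2.78
tool_pos: [0.5008, -0.0669, 0.1987]
ee_rot: [-3.14, -0.0, 2.91]
wrist_force: [-0.5, 0.1, -0.7]
width: 0.0004
finger_force: 0.0
```

Run:
```python
from h import *
from scipy.spatial.transform import Rotation as Q
o=robot.get_obs();p=np.array([.5592,-.197,.2])
print(o['time'],o['tool_pos'],o['joint_positions'],o['width'],Q.from_euler('xyz',o['ee_rot']).inv().apply(p-o['tool_pos']))
```

```text
2.7833 [ 0.50076121 -0.06693175  0.19865092] [-2.44206436e-01 -1.25156901e-02  1.47598062e+00 -1.32268827e-03
  1.67814302e+00 -1.58344499e+00] 0.00037606356352619434 [-0.08674495 -0.11317478 -0.00120305]
```

Call:
servo_tool([
  [-0.25,-0.25,0,0,0,0,0],
  [-0.5,-0.5,0,0,0,0,0],
  [-0.75,-0.75,0,0,0,0,0],
  [-0.85,-1,0,0,0,0,0],
  [-0.85,-1,0,0,0,0,0],
])

```text
time: 3.2
tool_pos: [0.5597, -0.1829, 0.1984]
ee_rot: [-3.141, -0.001, 2.911]
wrist_force: [-0.7, 0.6, 1.3]
width: 0.0004
finger_force: 0.0
```

Call:
servo_tool([
  [0,-0.1,0,0,0,0,0],
  [0,-0.1,0,0,0,0,0],
  [0,-0.1,0,0,0,0,0],
])

```text
time: 3.45
tool_pos: [0.5563, -0.1891, 0.2]
ee_rot: [3.141, 0.0, 2.915]
wrist_force: [0.0, 0.6, 0.7]
width: 0.0004
finger_force: 0.0
```

Run:
```python
from h import *
from scipy.spatial.transform import Rotation as Q
o=robot.get_obs();p=np.array([.5592,-.197,.2])
im=robot.snapshot('wrist');P=robot.camera_params('wrist');print({k:np.round(v,4).tolist() if not isinstance(v,str) else v for k,v in P.items()})
M=np.array(P['tool_from_camera']);K=np.array(P['camera_matrix'])
Rt=Q.from_euler('xyz',o['ee_rot'])
def proj(w):
    t=Rt.inv().apply(np.array(w)-o['tool_pos']);c=M[:3,:3].T@(t-M[:3,3]);th=np.arctan2(np.hypot(c[0],c[1]),c[2]);q=c[:2]/np.hypot(c[0],c[1])*th
    return [K[0,0]*q[0]+K[0,2],K[1,1]*q[1]+K[1,2]]
pts=np.array([proj([p[0]+.023*np.cos(a),p[1]+.023*np.sin(a),.153]) for a in np.linspace(0,6.28,40)])
print(o['time'],o['tool_pos'],o['joint_positions'],Rt.inv().apply(p-o['tool_pos']))
im=im[...,::-1].copy();cv2.polylines(im,[pts.round().astype(int)],True,(0,0,255),1)
tip=proj(o['tool_pos']+Rt.apply([0,0,.017]));cv2.circle(im,tuple(int(round(x)) for x in tip),3,(0,255,0),1)
cv2.imwrite('pics/w1.png',cv2.resize(im,(800,600)))
```

```text
{'camera_matrix': [[297.3186, 0.0, 255.2871], [0.0, 297.3186, 193.6341], [0.0, 0.0, 1.0]], 'tool_from_camera': [[0.001, -0.971, -0.2392, 0.0699], [1.0, 0.0007, 0.0014, -0.0008], [-0.0011, -0.2392, 0.971, -0.1842], [0.0, 0.0, 0.0, 1.0]]}
3.45 [ 0.5562885  -0.18906654  0.20000927] [-4.24584791e-01  1.71059262e-01  1.27690225e+00  7.90522486e-04
  1.69369848e+00 -1.76849654e+00] [-4.62076941e-03 -7.07566988e-03  4.14224081e-06]
```

View pics/w1.png

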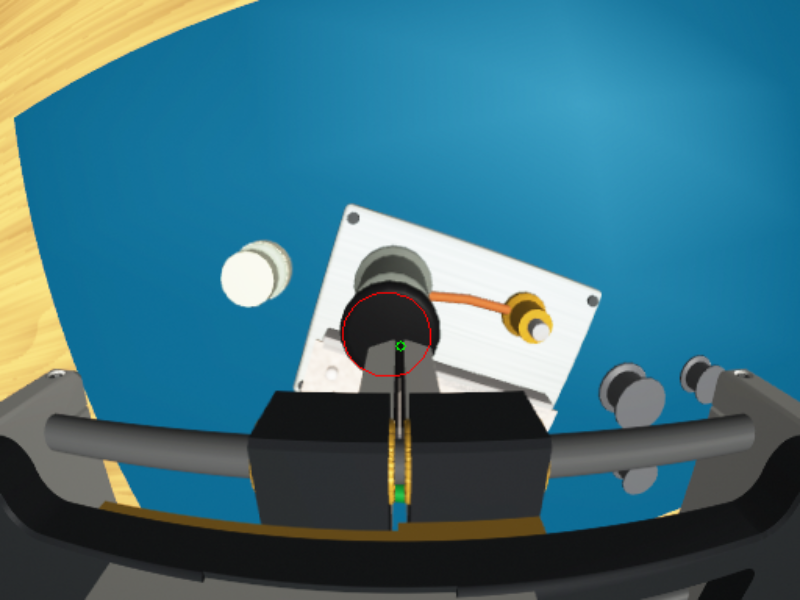

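The wrist view shows the knob at about (390,335), matching the red overlay at (387,334). The fingertips (400,345) are slightly off its centre and well clear of the pin at (540,328). I'll centre the fingers and do one careful press.

Call:
servo_tool([
  [-0.04,-0.06,0,0,0,0,0],
  [-0.04,-0.06,0.15,0,0,0,0],
  [-0.04,-0.06,0.25,0,0,0,0],
  [-0.04,-0.06,0.35,0,0,0,0],
  [-0.04,-0.06,0.42,0,0,0,0],
  [-0.04,-0.06,0.47,0,0,0,0],
  [-0.04,-0.06,0.47,0,0,0,0],
  [-0.04,-0.06,0.47,0,0,0,0],
])

```text
time: 4.17
tool_pos: [0.5588, -0.1972, 0.1525]
ee_rot: [3.141, -0.0, 2.914]
wrist_force: [-0.1, 0.2, 0.4]
width: 0.0007
finger_force: 0.0
```

Run:
```python
from h import *
o=robot.get_obs();print(o['time'],o['wrist_force'],o['wrist_torque'],o['tool_pos'])
a=robot.snapshot('scene');b=robot.snapshot('wrist')
a=cv2.resize(a[100:200,140:260,::-1],(600,500),interpolation=cv2.INTER_CUBIC);cv2.imwrite('pics/s2.png',a)
cv2.imwrite('pics/w2.png',cv2.resize(b[150:310,160:420,::-1],(800,492)))
```

```text
4.1667 [-0.09746283  0.22531111  0.44682911] [-0.01840959 -0.00322805 -0.03218819] [ 0.55880806 -0.19717868  0.15253952]
```

View pics/s2.png

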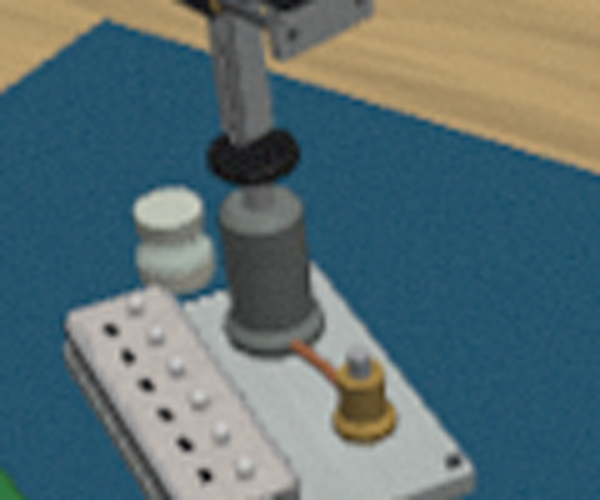

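View pics/w2.png

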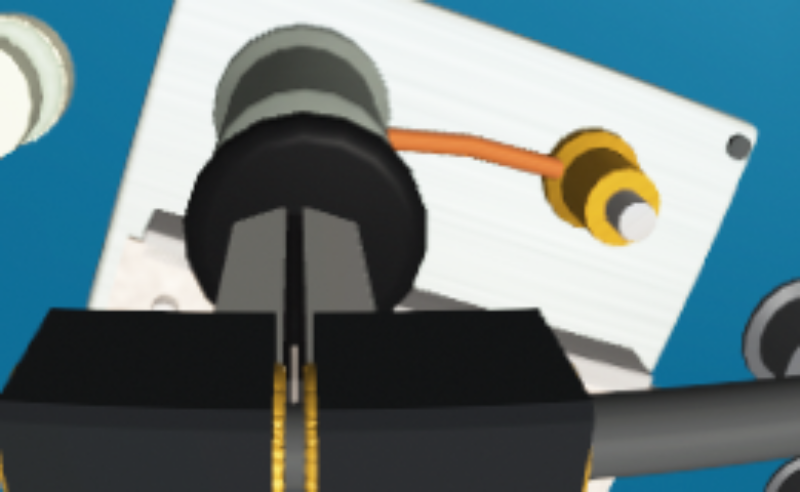

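The knob has not moved: its scene row is still 131, the stem is visible and there is no force. The tips look to be just above its top, so I'll go down in small steps and watch the force.

Call:
servo_tool([
  [0,0,0.03,0,0,0,0],
  [0,0,0.06,0,0,0,0],
  [0,0,0.06,0,0,0,0],
])

```text
time: 4.52
tool_pos: [0.5594, -0.1976, 0.1471]
ee_rot: [-3.141, 0.002, 2.914]
wrist_force: [1.2, -0.6, 1.3]
width: 0.0006
finger_force: 0.8
```

Run:
```python
from h import *
o=robot.get_obs();print(o['time'],o['wrist_force'],o['wrist_torque'],o['tool_pos'],o['joint_torque'])
p=robot.camera_params('scene')
for z in(0,.017):print(z,cv2.projectPoints(np.array([o['tool_pos']-[0,0,z]]),np.array(p['rvec'],float),np.array(p['tvec'],float),np.array(p['camera_matrix']),None)[0].ravel())
im=robot.snapshot('scene');m=(im.max(2)<45).astype(np.uint8)
n,l,s,ce=cv2.connectedComponentsWithStats(m)
print([(s[k].tolist(),ce[k].round(1).tolist()) for k in range(1,n) if abs(ce[k]-[190,133]).max()<12 and s[k][4]>15])
```

```text
4.5167 [ 1.24864478 -0.61342549  1.27384385] [-0.08423632 -0.14531027 -0.02220998] [ 0.55940196 -0.19755086  0.14707193] [ 4.28201573e-02 -3.71482265e+01 -2.84523779e+01 -4.21668543e-02
  3.54652964e-01  5.09690585e-05]
0 [189.75026977 130.93033538]
0.017 [190.36554288 135.80779354]
[([182, 126, 18, 11, 119], [190.8, 132.0])]
```

Call:
servo_tool([
  [0,0,0.03,0,0,0,0],
  [0,0,0.05,0,0,0,0],
  [0,0,0.05,0,0,0,0],
])

```text
time: 4.82
tool_pos: [0.5594, -0.1976, 0.1427]
ee_rot: [-3.141, 0.002, 2.914]
wrist_force: [1.2, -0.8, 4.8]
width: 0.0006
finger_force: 2.4
```

Run:
```python
from h import *
o=robot.get_obs();print(o['time'],o['wrist_force'],o['wrist_torque'],o['tool_pos'])
im=robot.snapshot('scene');m=(im.max(2)<45).astype(np.uint8)
n,l,s,ce=cv2.connectedComponentsWithStats(m)
print([(s[k].tolist(),ce[k].round(1).tolist()) for k in range(1,n) if abs(ce[k]-[190,133]).max()<12 and s[k][4]>15])
```

```text
4.8167 [ 1.19351068 -0.8496385   4.79834361] [ 0.00816997 -0.00952168 -0.02258524] [ 0.55942048 -0.19756126  0.1427093 ]
[([182, 128, 18, 11, 117], [190.7, 133.2])]
```

Contact is confirmed: 4.8 N, and the knob is about 5 mm down. I'll keep going to the stop.

Call:
servo_tool([
  [0,0,0.03,0,0,0,0],
  [0,0,0.06,0,0,0,0],
  [0,0,0.08,0,0,0,0],
  [0,0,0.08,0,0,0,0],
])

```text
time: 5.2
tool_pos: [0.5595, -0.1976, 0.1358]
ee_rot: [-3.141, 0.003, 2.914]
wrist_force: [-1.6, 0.5, 8.8]
width: 0.0001
finger_force: 4.3
```

Call:
servo_tool([
  [0,0,0.02,0,0,0,0],
  [0,0,0.04,0,0,0,0],
  [0,0,0.04,0,0,0,0],
])

```text
time: 5.45
tool_pos: [0.5595, -0.1976, 0.1326]
ee_rot: [-3.141, 0.003, 2.914]
wrist_force: [-2.1, 1.7, 10.6]
width: 0.0008
finger_force: 5.4
```

Run:
```python
from h import *
o=robot.get_obs();print(o['time'],o['wrist_force'],o['wrist_torque'],o['tool_pos'])
im=robot.snapshot('scene');m=(im.max(2)<45).astype(np.uint8)
n,l,s,ce=cv2.connectedComponentsWithStats(m)
print([(s[k].tolist(),ce[k].round(1).tolist()) for k in range(1,n) if abs(ce[k]-[190,135]).max()<12 and s[k][4]>15])
cv2.imwrite('pics/s3.png',cv2.resize(im[100:200,140:260,::-1],(600,500),interpolation=cv2.INTER_CUBIC))
```

```text
5.45 [-2.1466478   1.7222917  10.63634865] [ 0.20064908  0.44694708 -0.03105698] [ 0.5594826  -0.19757799  0.13259621]
[([183, 131, 17, 10, 117], [191.3, 136.1])]
```

Call:
servo_tool([
  [0,0,0.02,0,0,0,0],
  [0,0,0.04,0,0,0,0],
  [0,0,0.04,0,0,0,0],
])

```text
time: 5.75
tool_pos: [0.5595, -0.1976, 0.1296]
ee_rot: [-3.141, 0.004, 2.914]
wrist_force: [-2.2, 1.4, 12.5]
width: 0.0004
finger_force: 6.5
```

Call:
servo_tool([
  [0,0,0.02,0,0,0,0],
  [0,0,0.02,0,0,0,0],
])

```text
time: 5.92
tool_pos: [0.5596, -0.1976, 0.1294]
ee_rot: [-3.14, 0.005, 2.914]
wrist_force: [-4.9, 2.8, 19.2]
width: 0.0003
finger_force: 9.4
```

The stop is at TCP z 0.1294, where the force jumps to 19 N. Now I'll release the knob and repeat the stroke.

Call:
servo_tool([
  [0,0,-0.15,0,0,0,0],
  [0,0,-0.3,0,0,0,0],
  [0,0,-0.3,0,0,0,0],
  [0,0,-0.3,0,0,0,0],
  [0,0,-0.3,0,0,0,0],
  [0,0,-0.3,0,0,0,0],
])

```text
time: 6.42
tool_pos: [0.5579, -0.1969, 0.1516]
ee_rot: [3.141, -0.004, 2.914]
wrist_force: [-0.1, 0.0, -0.4]
width: 0.0001
finger_force: 0.0
```

Run:
```python
from h import *
o=robot.get_obs();print(o['time'],o['wrist_force'],o['tool_pos'])
im=robot.snapshot('scene');m=(im.max(2)<45).astype(np.uint8)
n,l,s,ce=cv2.connectedComponentsWithStats(m)
print([(s[k].tolist(),ce[k].round(1).tolist()) for k in range(1,n) if abs(ce[k]-[190,135]).max()<12 and s[k][4]>15])
cv2.imwrite('pics/s4.png',cv2.resize(im[100:200,140:260,::-1],(600,500),interpolation=cv2.INTER_CUBIC))
```

```text
6.4167 [-0.13711453  0.02730935 -0.40988804] [ 0.5579487  -0.19685411  0.15160401]
[([182, 126, 18, 11, 136], [190.5, 131.6])]
```

View pics/s4.png

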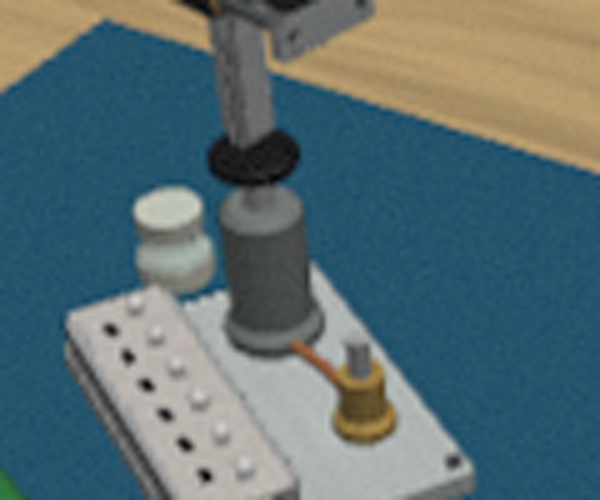

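The knob is back up, and the pin tip has risen from crop row 350 to about 340. I'll repeat full strokes.

Call:
servo_tool([
  [0,0,0.1,0,0,0,0],
  [0,0,0.2,0,0,0,0],
  [0,0,0.26,0,0,0,0],
  [0,0,0.3,0,0,0,0],
  [0,0,0.3,0,0,0,0],
  [0,0,0.3,0,0,0,0],
])

```text
time: 6.97
tool_pos: [0.5597, -0.1977, 0.1294]
ee_rot: [-3.14, 0.005, 2.914]
wrist_force: [-6.0, 3.4, 20.5]
width: 0.0001
finger_force: 10.5
```

Call:
servo_tool([
  [0,0,-0.15,0,0,0,0],
  [0,0,-0.3,0,0,0,0],
  [0,0,-0.3,0,0,0,0],
  [0,0,-0.3,0,0,0,0],
  [0,0,-0.3,0,0,0,0],
  [0,0,-0.3,0,0,0,0],
  [0,0,-0.3,0,0,0,0],
])

```text
time: 7.55
tool_pos: [0.5581, -0.1969, 0.1518]
ee_rot: [3.141, -0.003, 2.914]
wrist_force: [-0.1, 1.0, 0.4]
width: 0.0002
finger_force: 0.0
```

Call:
servo_tool([
  [0,0,0.1,0,0,0,0],
  [0,0,0.2,0,0,0,0],
  [0,0,0.26,0,0,0,0],
  [0,0,0.3,0,0,0,0],
  [0,0,0.3,0,0,0,0],
  [0,0,0.3,0,0,0,0],
])

```text
time: 8.05
tool_pos: [0.5598, -0.1977, 0.1294]
ee_rot: [-3.14, 0.006, 2.914]
wrist_force: [-5.7, 2.5, 20.2]
width: 0.0005
finger_force: 10.2
```

Call:
servo_tool([
  [0,0,-0.15,0,0,0,0],
  [0,0,-0.3,0,0,0,0],
  [0,0,-0.3,0,0,0,0],
  [0,0,-0.3,0,0,0,0],
  [0,0,-0.3,0,0,0,0],
  [0,0,-0.3,0,0,0,0],
  [0,0,-0.3,0,0,0,0],
])

```text
time: 8.63
tool_pos: [0.5581, -0.1969, 0.1518]
ee_rot: [3.141, -0.003, 2.914]
wrist_force: [0.4, -0.2, 1.0]
width: 0.0008
finger_force: 0.0
```

Run:
```python
from h import *
o=robot.get_obs();print(o['time'],o['wrist_force'],o['tool_pos'])
im=robot.snapshot('scene')
cv2.imwrite('pics/s5.png',cv2.resize(im[100:200,140:260,::-1],(600,500),interpolation=cv2.INTER_CUBIC))
```

```text
8.6333 [ 0.39289257 -0.23188711  0.98384256] [ 0.55810889 -0.19693622  0.15179277]
```

View pics/s5.png

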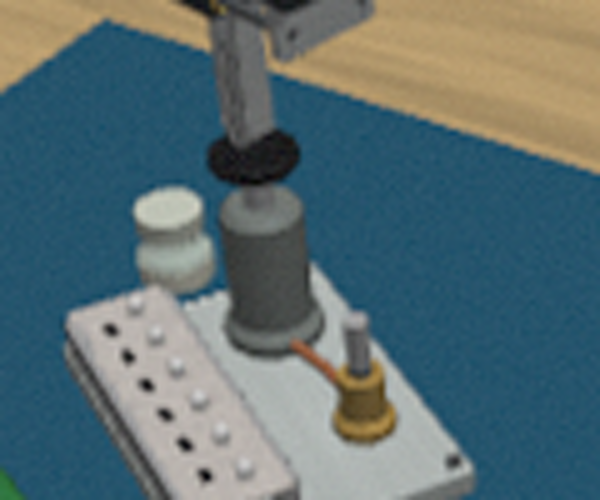

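After three strokes the pin tip is at crop row 314, and no ring shows yet. Extra strokes do no harm, so I'll make three more.

Call:
servo_tool([
  [0,0,0.1,0,0,0,0],
  [0,0,0.2,0,0,0,0],
  [0,0,0.26,0,0,0,0],
  [0,0,0.3,0,0,0,0],
  [0,0,0.3,0,0,0,0],
  [0,0,0.3,0,0,0,0],
])

```text
time: 9.18
tool_pos: [0.56, -0.1978, 0.1294]
ee_rot: [-3.14, 0.006, 2.914]
wrist_force: [-5.6, 2.1, 20.0]
width: 0.0004
finger_force: 10.0
```

Call:
servo_tool([
  [0,0,-0.15,0,0,0,0],
  [0,0,-0.3,0,0,0,0],
  [0,0,-0.3,0,0,0,0],
  [0,0,-0.3,0,0,0,0],
  [0,0,-0.3,0,0,0,0],
  [0,0,-0.3,0,0,0,0],
  [0,0,-0.3,0,0,0,0],
])

```text
time: 9.77
tool_pos: [0.5581, -0.1969, 0.1518]
ee_rot: [3.141, -0.003, 2.914]
wrist_force: [0.3, 0.7, -0.2]
width: 0.0003
finger_force: 0.0
```

Call:
servo_tool([
  [0,0,0.1,0,0,0,0],
  [0,0,0.2,0,0,0,0],
  [0,0,0.26,0,0,0,0],
  [0,0,0.3,0,0,0,0],
  [0,0,0.3,0,0,0,0],
  [0,0,0.3,0,0,0,0],
])

```text
time: 10.27
tool_pos: [0.5598, -0.1977, 0.1294]
ee_rot: [-3.14, 0.006, 2.914]
wrist_force: [-5.4, 2.7, 21.4]
width: 0.0005
finger_force: 10.3
```

Call:
servo_tool([
  [0,0,-0.15,0,0,0,0],
  [0,0,-0.3,0,0,0,0],
  [0,0,-0.3,0,0,0,0],
  [0,0,-0.3,0,0,0,0],
  [0,0,-0.3,0,0,0,0],
  [0,0,-0.3,0,0,0,0],
  [0,0,-0.3,0,0,0,0],
])

```text
time: 10.85
tool_pos: [0.5581, -0.197, 0.1517]
ee_rot: [3.141, -0.003, 2.914]
wrist_force: [0.1, 0.8, 0.6]
width: 0.0002
finger_force: 0.0
```

Call:
servo_tool([
  [0,0,0.1,0,0,0,0],
  [0,0,0.2,0,0,0,0],
  [0,0,0.26,0,0,0,0],
  [0,0,0.3,0,0,0,0],
  [0,0,0.3,0,0,0,0],
  [0,0,0.3,0,0,0,0],
])

```text
time: 11.35
tool_pos: [0.5598, -0.1977, 0.1294]
ee_rot: [-3.14, 0.006, 2.914]
wrist_force: [-5.9, 1.4, 20.5]
width: 0.0002
finger_force: 10.3
```

Call:
servo_tool([
  [0,0,-0.2,0,0,0,0],
  [0,0,-0.4,0,0,0,0],
  [0,0,-0.6,0,0,0,0],
  [0,0,-0.8,0,0,0,0],
  [0,0,-1,0,0,0,0],
  [0,0,-1,0,0,0,0],
  [0,0,-1,0,0,0,0],
])

```text
time: 11.93
tool_pos: [0.5592, -0.1974, 0.2235]
ee_rot: [-3.141, 0.001, 2.914]
wrist_force: [-0.3, -0.5, -0.0]
width: 0.0003
finger_force: 0.0
```

Run:
```python
from h import *
o=robot.get_obs();print(o['time'],o['wrist_force'],o['tool_pos'])
im=robot.snapshot('scene')
cv2.imwrite('pics/s6.png',cv2.resize(im[100:200,140:260,::-1],(600,500),interpolation=cv2.INTER_CUBIC))
```

```text
11.9333 [-0.29412872 -0.51420742 -0.00517486] [ 0.55923599 -0.19743017  0.22353473]
```

View pics/s6.png

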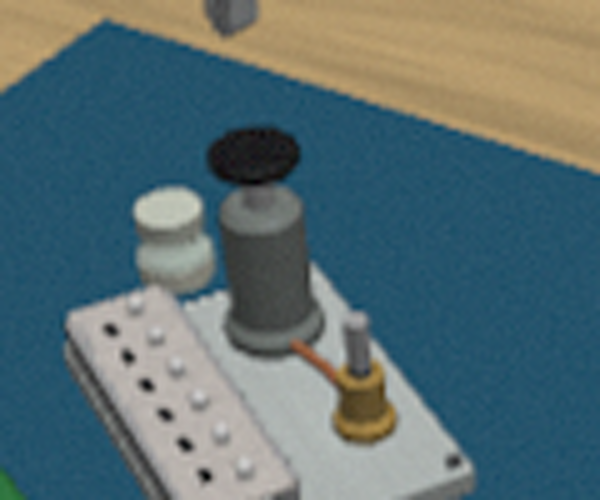

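The knob is up and the tool is clear. However, the pin tip is still at crop row 314, the same as after stroke 3. It may already be at its end, so I'll measure it against the projected model.

Run:
```python
from h import *
from scipy.spatial.transform import Rotation as Q
c=at_z('top',(303.5,203),.06);k=np.array([.5593,-.197,0])
v=(c-k)[:2];print('collar',c,'dist',np.linalg.norm(v),'expected',np.hypot(.01,.11))
yaw=np.arctan2(v[1],v[0])-np.arctan2(.11,-.01);w=k[:2]+np.array([[np.cos(yaw),-np.sin(yaw)],[np.sin(yaw),np.cos(yaw)]])@[-.01,.11];print('yaw',yaw,w)
p=robot.camera_params('scene')
for t in(0,.006,.012,.0186,.0252,.0318,.036):
    print(t,((cv2.projectPoints(np.array([[*w,.063+t]]),np.array(p['rvec'],float),np.array(p['tvec'],float),np.array(p['camera_matrix']),None)[0].ravel()-[140,100])*5).round(1))
for f in('s2','s4','s5','s6'):
    g=cv2.cvtColor(cv2.imread(f'pics/{f}.png'),6);print(f,[(r,int(g[r,352:364].mean())) for r in range(296,392,6)])
o=robot.get_obs();im=robot.snapshot('wrist');P=robot.camera_params('wrist');M=np.array(P['tool_from_camera']);K=np.array(P['camera_matrix']);Rt=Q.from_euler('xyz',o['ee_rot'])
def proj(x):
    t=Rt.inv().apply(np.array(x)-o['tool_pos']);c=M[:3,:3].T@(t-M[:3,3]);h=np.hypot(c[0],c[1]);return np.array([K[0,0]*c[0]/h,K[1,1]*c[1]/h])*np.arctan2(h,c[2])+K[:2,2]
b=proj([*w,.06]).round().astype(int);print('wrist collar',b,*[(t,proj([*w,.063+t]).round(1).tolist()) for t in(0,.0252,.0318,.036)])
im=im[b[1]-40:b[1]+40,b[0]-50:b[0]+50,::-1]
s=cv2.imread('pics/s6.png')[290:410,310:410]
cv2.imwrite('pics/w6.png',np.hstack([cv2.resize(im,(400,320),interpolation=cv2.INTER_CUBIC),cv2.resize(s,(267,320))]))
```

```text
collar [ 0.60639226 -0.09301493  0.06      ] dist 0.11415155129748757 expected 0.11045361017187261
yaw -0.5159022642149738 [ 0.60486671 -0.09638352]
0 [360.5 364.1]
0.006 [359.8 356. ]
0.012 [359.  347.7]
0.0186 [358.1 338.7]
0.0252 [357.3 329.5]
0.0318 [356.4 320.3]
0.036 [355.8 314.4]
s2 [(296, 69), (302, 71), (308, 73), (314, 90), (320, 132), (326, 170), (332, 179), (338, 179), (344, 170), (350, 161), (356, 151), (362, 107), (368, 83), (374, 91), (380, 120), (386, 117)]
s4 [(296, 72), (302, 68), (308, 72), (314, 91), (320, 134), (326, 169), (332, 167), (338, 158), (344, 127), (350, 90), (356, 88), (362, 86), (368, 88), (374, 91), (380, 118), (386, 117)]
s5 [(296, 69), (302, 71), (308, 77), (314, 144), (320, 167), (326, 139), (332, 88), (338, 91), (344, 88), (350, 89), (356, 87), (362, 90), (368, 83), (374, 61), (380, 108), (386, 119)]
s6 [(296, 70), (302, 70), (308, 74), (314, 144), (320, 164), (326, 136), (332, 90), (338, 89), (344, 87), (350, 86), (356, 87), (362, 87), (368, 81), (374, 62), (380, 106), (386, 117)]
wrist collar [343 199] (0, [343.6, 200.0]) (0.0252, [349.7, 205.6]) (0.0318, [351.4, 207.2]) (0.036, [352.6, 208.2])
```

View pics/w6.png

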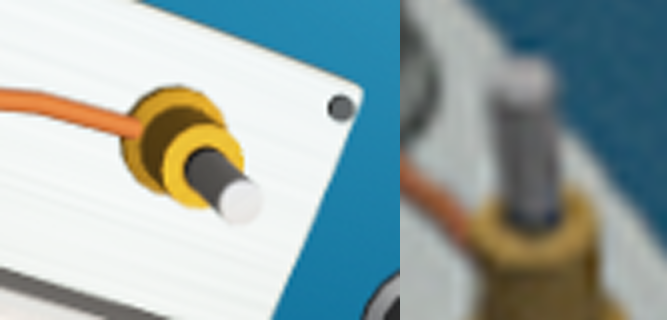

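The wrist crop puts the tip (241,202) at (9.5, 9.0) px from the collar top (203,166). The model predicts (9.6, 9.2) for 36 mm of travel and (8.4, 8.2) for 31.8 mm. A dark ring also shows at the collar (row 374, only in the last two frames), and the last three strokes did not move the pin further, so it is fully out.

```bash
python3 -c "
from bench import robot
print(robot.close_job())"
```

```text
the job is handed in; nothing more can be done
None
```

I pressed the knob through six full strokes, and the camera measurements show the indicator pin fully out, about 36 mm. The knob is back up, the gripper is clear and I didn't go near the loose things; the job is handed in, but no verdict came back.

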